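One turn on the bench press

ROBOT

A 6-joint arm with a two-finger parallel gripper is mounted at the origin on the work surface. World frame = base frame: x ahead of the robot, y to its left, z up, the work surface at z = 0. Lengths are in mm, angles in degrees, forces in N, time in s.
With the tool pointing down it reaches from about 300 to 850 mm from the base axis. Payload 4.2 kg.
Tool frame: the origin (TCP) lies between the finger pads; the fingertips stand 19 mm ahead of it and the grasp point (between the pads) is the TCP; z points along the fingers, x is the direction in which the jaws open and shut, and the axes are right-handed (so a half turn about z gives the same grasp; the last joint's range is limited). The gripper opens to 91 mm and grips with 3 to 60 N. Pads are 32 mm wide; open, the fingers measure 118 mm over their backs; the gripper's body (76 mm by 178 mm) begins 60 mm behind the grasp point.
Start: joints at [73.969, 18.312, 89.639, -0, 72.044, -1.146], TCP at [147.711, 555.718, 232.976] pointing down, gripper open.
Joint ranges: [-177.97, 177.97], [-48.28, 115.42], [12.27, 149.76], [-77.06, 257.06], [2.81, 150.46], [-146.56, 146.56]. Speed limits (degrees/s): [147.25, 147.25, 180, 180, 180, 180].

INTERFACE

Orientations are given as [roll, pitch, yaw] about the fixed x, y, z axes, in that order (R = Rz(yaw) Ry(pitch) Rx(roll)).
In Python, from workcell import sensors, grab_frame, env gives the robot as it stands.
- The arm moves only by the tool servo_tool, never from a script. Its argument "motion" is one flat list of numbers, 7 for each row, row after row: the shift along the world's x, y, z in mm, then the turn, a rotation vector about the world's x, y, z in rad, then the opening in per cent of the stroke, from 0 (shut) to 100 (fully open). In form: [x, y, z, rx, ry, rz, grip, x, y, z, rx, ry, rz, grip, ...]. A call has 1 to 10 rows; each row shifts and turns the commanded pose from where the row before left it; what a row does not reach is not made up. A row lasts 1/12 s, in which the tool goes at most 41.7 mm and 7.16 degrees, less where a joint would pass 70% of its speed; a pose out of reach is approached as far as the arm can. A call with a gripper value outside its range is refused whole. The fingers move at their own pace and stop on an object; "newtons" is the grip in N (left out, the last holds). Time passes only in rows, so rows that do not move let the fingers close. It gives the time, the measured TCP pose, the force and the opening at its end, in the units of the state.
- sensors.state(): the state, without advancing time (a new reading comes with each control period).
- grab_frame(name): name is "scene" or "top"; returns a dict with "image" (384x512x3 uint8, red, green, blue), "depth" (384x512 float32, mm along the optical axis (not along the pixel's ray), 0 where there is no reading), "fx", "fy", "cx", "cy" (pixels), "dist_coeffs" ([k1, k2, p1, p2, k3] as OpenCV has them; the pictures are not rectified), "extrinsics" (4x4, takes a point from camera to world coordinates). Camera axes: x right, y up, looking along -z (the intrinsics and any distortion apply to the point x, -y, -z); pixel columns grow to the right and rows downward; lengths in mm; the calibration is good to about 2 mm. A picture is of the moment at which its call begins.
- env.job_done(): hands the job in, once; it reports no verdict.
The state is a dict: "time_s": time; "qpos": joint angles; "qvel": joint speeds; "effort": joint torques, N m; "ee_pos": TCP position; "ee_rot": TCP orientation; "force": force on the tool from outside, world axes, zero at the start; "torque": the same for the moment, N m; "gripper_width": finger opening in mm.
Only numpy, scipy, OpenCV 4.12 (cv2) and the standard library are available. Lean on these libraries where they do the work, as an engineer would, in place of code of your own. Each camera call takes 0.05 s, during which the arm holds its last target.

TASK

The bronze bush under the blue screw press stands proud of the pulley's hub by exactly one turn of the screw. Push the hand wheel on top round clockwise (seen from above) by its upright black handle, through exactly one full turn from where it stands now and not past it, steadily and without spinning it, then take the hand away. Push the handle with the outside of the fingers, do not take it between them, and leave the jar, insulator, spare bush and hammer on the bench where they are.

Things in the scene. Friction and masses are not known exactly. Their poses are not given: they have to be found in the camera images.
- wheel (a joint): how far the press's hand wheel has been turned since the start, rad, 0 at the start, growing clockwise seen from above; one full turn is 6.283. It is stiff (0.25 N m plus 0.08 N m per rad/s, some 3 to 5 N at the handle), stays where it is left, has no stop near one turn, and carries screw and wheel down 8 mm per clockwise turn.
- wheel_hub (a point): centre of the level, bright steel, five-spoked hand wheel, on its vertical axis at mid-thickness of the rim, about 212 mm above the bench at the start. The rim is 174 mm across, its bar 18 mm thick; above it stand only the screw's end at the centre (28 mm wide, 30 mm above this point), the handle and its 27 mm wide, 15 mm high boss. The press is nowhere higher.
- handle: the black upright grip that stands on the wheel's rim at the end of one spoke, 78 mm from the axis; it turns freely on its own pin. 58 mm tall, 27 mm across at the middle tapering to 21 mm at the foot and 16 mm at the top; its origin is on its own axis at half height, 46 mm above the hub point, its z axis up. It may start anywhere round the circle.
- jar: glass screw jar with a metal lid, 76 mm across, 125 mm tall, standing beside the press; origin at the centre of its underside. Leave alone.
- insulator: green glass insulator, 74 mm across, 106 mm tall, standing beside the press; origin at the centre of its underside. Leave alone.
- spare_bush: spare bronze bush, 24 mm across, 30 mm tall, standing near the press; origin at the centre of its underside. Leave alone.
- hammer: hammer lying on the bench near the press, its handle along its own x axis. Leave alone.

How it is judged:
By the outcome, as a careful person would: the job done as asked, in the order asked, and still so for the second after the job is handed in, with the robot touching nothing.
It also fails if it takes over 64 s, if anything falls off the work surface, if the arm or the gripper's body presses on something with over 40 N, if the wrist force passes 120 N, or if a joint passes its speed limit or range.

## Working session

There is one attempt and no reset: what is moved stays moved. The work goes in short steps, Python scripts to look and compute and a tool call to move; the robot and the scene stay as the last step left them, time stands still between calls to the robot, and variables do not carry over. Pictures are saved under pics/ and viewed, and the job is handed in when it is done.

Besides the shell and the picture viewer there is one more tool, called after "Emit:" by a JSON object that holds its "name" and its "arguments". servo_tool: Moves the arm, as the interface text tells. Its arguments: {"type":"object","properties":{"motion":{"type":"array"},"newtons":{"type":"number"}},"required":["motion"]}

```bash
mkdir -p pics; ls; python3 - <<'E'
from workcell import sensors, grab_frame, env
import cv2,numpy as np
print(sensors.state())
for n in("scene","top"):
    f=grab_frame(n); cv2.imwrite(f"pics/{n}0.png",f["image"][:,:,::-1]); np.savez(f"{n}0.npz",**f)
    print(n,f["fx"],f["fy"],f["cx"],f["cy"],f["dist_coeffs"]);print(np.round(f["extrinsics"],3))
E
```

```text
pics
{'time_s': 0.0, 'qpos': array([ 7.39670606e+01,  1.83511824e+01,  8.97080514e+01,  3.50414632e-04,
        7.20438912e+01, -1.14410053e+00]), 'qvel': array([-0.04748984,  0.05821333, -0.03603841, -0.03453874, -0.0379177 ,
        0.02949773]), 'effort': array([ 3.08757089e-04, -4.12457550e+01, -2.31978035e+01,  7.28122308e-02,
        4.57224890e-02, -1.41708570e-04]), 'ee_pos': array([147.5884291 , 555.2321505 , 232.11370953]), 'ee_rot': array([-1.79997608e+02,  1.03097721e-01,  7.51110549e+01]), 'force': array([ 0.35712649, -0.12056509,  0.42212961]), 'torque': array([ 0.00874777, -0.02777217, -0.02217275]), 'gripper_width': 91.2758561773571}
scene 462.9779275521908 462.9779275521908 260.66368691247476 187.7797466669526 [-0.13011529  0.          0.          0.          0.        ]
[[-8.390000e-01 -4.290000e-01  3.350000e-01  1.053817e+03]
 [ 5.440000e-01 -6.490000e-01  5.320000e-01  7.463310e+02]
 [-1.100000e-02  6.280000e-01  7.780000e-01  1.230306e+03]
 [ 0.000000e+00  0.000000e+00  0.000000e+00  1.000000e+00]]
top 445.6705563946224 445.6705563946224 258.62918856069814 190.69554474285877 [-0.01994071  0.          0.          0.          0.        ]
[[ 1.100000e-02  9.860000e-01 -1.650000e-01  4.416520e+02]
 [-1.000000e+00  6.000000e-03 -2.900000e-02  1.713100e+01]
 [-2.800000e-02  1.660000e-01  9.860000e-01  1.294383e+03]
 [ 0.000000e+00  0.000000e+00  0.000000e+00  1.000000e+00]]
```

View pics/scene0.png

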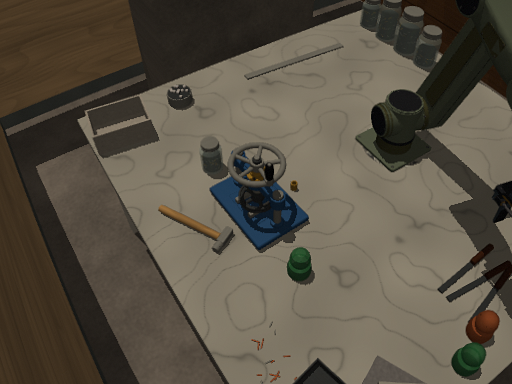

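View pics/top0.png

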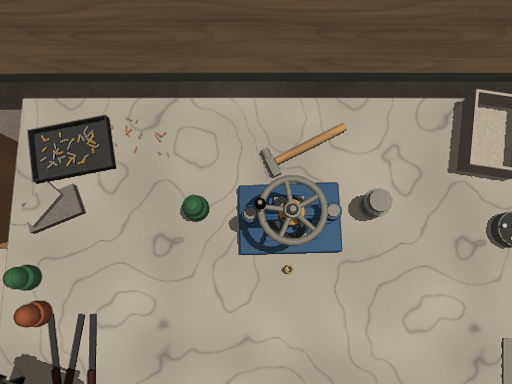

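The wheel in the top view is at about (292,210) with the handle at about (260,203). The insulator is to its left at (195,208), the jar to its right at (377,203), the hammer above it and the spare bush below. I'll enlarge both views next.

```bash
cat > h.py <<'E'
import numpy as np,cv2
def px2w(f,u,v,z=None,depth=None):
    K=np.array([[f["fx"],0,f["cx"]],[0,f["fy"],f["cy"]],[0,0,1]],float)
    p=cv2.undistortPoints(np.array([[[u,v]]],float),K,np.array(f["dist_coeffs"],float))[0,0]
    E=np.array(f["extrinsics"]); d=E[:3,:3]@np.array([p[0],-p[1],-1.]); o=E[:3,3]
    t=(z-o[2])/d[2] if z is not None else depth
    return o+t*d
def w2px(f,P):
    K=np.array([[f["fx"],0,f["cx"]],[0,f["fy"],f["cy"]],[0,0,1]],float)
    E=np.linalg.inv(np.array(f["extrinsics"])); P=np.atleast_2d(np.array(P,float))
    c=P@E[:3,:3].T+E[:3,3]; c=c*[1,-1,-1]
    return cv2.projectPoints(c,np.zeros(3),np.zeros(3),K,np.array(f["dist_coeffs"],float))[0][:,0]
def crop(f,name,u0,v0,u1,v1,s,pts=None):
    im=np.ascontiguousarray(f["image"][v0:v1,u0:u1,::-1])
    im=cv2.resize(im,None,fx=s,fy=s,interpolation=cv2.INTER_CUBIC)
    if pts is not None:
        for p in w2px(f,pts): cv2.circle(im,(int((p[0]+.5-u0)*s),int((p[1]+.5-v0)*s)),2,(0,0,255),-1)
    cv2.imwrite(name,im)
def depthcloud(f):
    K=np.array([[f["fx"],0,f["cx"]],[0,f["fy"],f["cy"]],[0,0,1]],float)
    v,u=np.mgrid[0:384,0:512]; 
    p=cv2.undistortPoints(np.stack([u,v],-1).reshape(-1,1,2).astype(float),K,np.array(f["dist_coeffs"],float))[:,0]
    d=f["depth"].reshape(-1,1); E=np.array(f["extrinsics"])
    c=np.hstack([p[:,:1],-p[:,1:],-np.ones((len(p),1))])*d
    return (c@E[:3,:3].T+E[:3,3]).reshape(384,512,3)
E
python3 - <<'E'
from h import *
for n in("top","scene"):
    f=np.load(n+"0.npz"); W=depthcloud(f)
    # handle/wheel points
    ok=f["depth"]>0
    reg=np.zeros_like(ok)
    if n=="top": reg[165:255,240:340]=1
    else: reg[135:200,220:295]=1
    m=ok&reg&(W[...,2]>200)&(W[...,2]<222); P=W[m]
    # circle outer: fit rim points
    c=(P.min(0)+P.max(0))/2
    r=np.hypot(*(P-c)[:,:2].T); Q=P[(r>60)]
    A=np.c_[2*Q[:,:2],np.ones(len(Q))]; s=np.linalg.lstsq(A,(Q[:,:2]**2).sum(1),rcond=None)[0]
    print(n,"rim n",len(Q),"bbox",P.min(0).round(),P.max(0).round(),"fit",s[:2].round(1),np.sqrt(s[2]+s[0]**2+s[1]**2).round(1))
    m=ok&reg&(W[...,2]>245)&(W[...,2]<300);H=W[m]; r=np.hypot(*(H[:,:2]-s[:2]).T); H=H[r>40]
    print("handle",len(H),H.mean(0).round(1),H.min(0).round(1),H.max(0).round(1))
    hc=H.mean(0); print("r",np.hypot(*(hc-np.r_[s[:2],0])[:2]),"ang",np.degrees(np.arctan2(hc[1]-s[1],hc[0]-s[0])))
    # plan view obstacles
f=np.load("top0.npz");W=depthcloud(f)
crop(f,"pics/topc.png",180,110,400,290,3.5)
f=np.load("scene0.npz"); crop(f,"pics/scenec.png",190,125,330,285,3.7)
E
```

```text
top rim n 1279 bbox [ 491. -118.  201.] [663.  55. 222.] fit [576.4 -32.3] 76.8
handle 110 [582.8  44.3 280.7] [572.3  32.2 249.3] [596.8  57.8 292.1]
r 76.85105157869984 ang 85.16876143435553
scene rim n 696 bbox [ 492. -116.  201.] [664.  60. 222.] fit [579.2 -28.3] 77.4
handle 128 [588.9  50.1 272.3] [574.3  35.8 245. ] [599.3  58.7 291.5]
r 79.04739108736874 ang 82.89538477058298
```

View pics/topc.png

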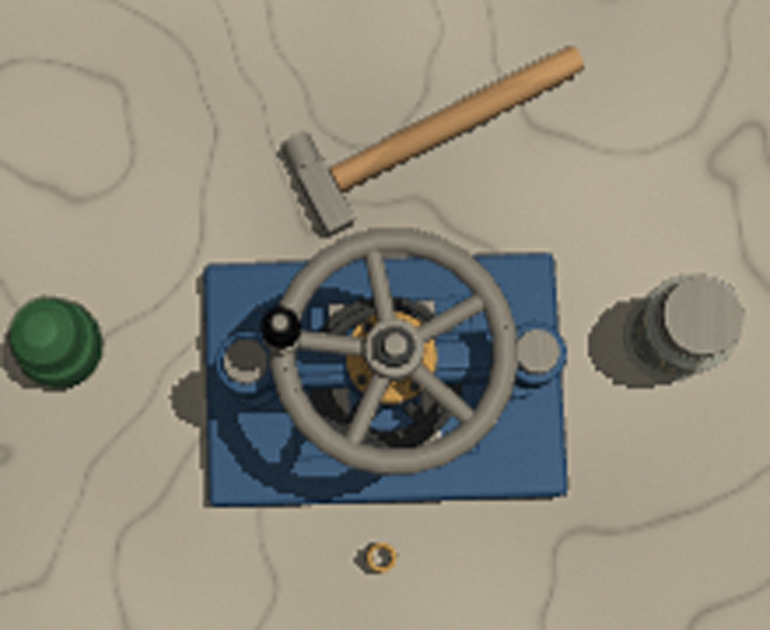

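View pics/scenec.png

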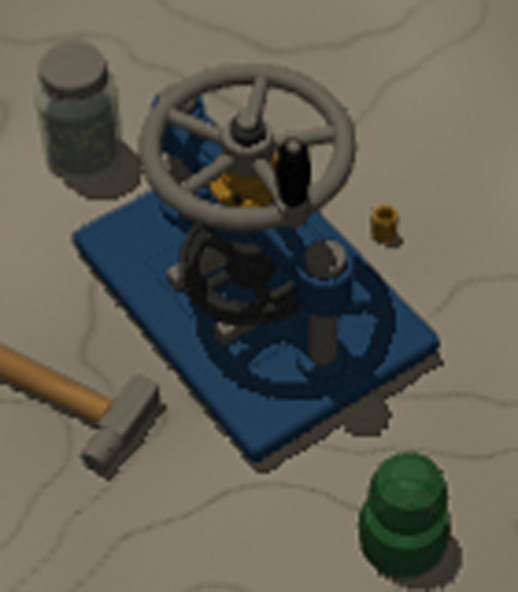

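The enlarged crops show the black handle top at about (260,203) in the full top image. The hub is at about (292,209), and both cameras give a rim radius of 77 to 78 mm and a handle radius of 77 to 79 mm, as specified. The two cameras disagree by about 4 mm, so I'll use the mean: hub near (578,-30), handle at about 84°. The plan is to shut the fingers and push with the finger back, turning yaw from +140 to -137.

Emit:
{"name": "servo_tool", "arguments": {"motion": [0,0,33,0,0,0,0,0,0,33,0,0,0,0,0,0,31,0,0,0,0,20,-24,0,0,0,0.057,0,20,-24,0,0,0,0.057,0,20,-24,0,0,0,0.057,0,20,-24,0,0,0,0.057,0,20,-24,0,0,0,0.057,0,20,-24,0,0,0,0.057,0,20,-24,0,0,0,0.057,0], "newtons": 40}}

```text
time_s: 0.93
ee_pos: [288.3, 386.2, 329.6]
ee_rot: [-180.0, 0.0, 98.2]
force: [0.3, -0.6, -0.1]
gripper_width: 27.5
```

Emit:
{"name": "servo_tool", "arguments": {"motion": [20,-24,0,0,0,0.057,0,20,-24,0,0,0,0.057,0,20,-24,0,0,0,0.057,0,20,-24,0,0,0,0.057,0,20,-24,0,0,0,0.057,0,20,-24,0,0,0,0.057,0,20,-24,0,0,0,0.057,0,20,-24,0,0,0,0.057,0,20,-24,0,0,0,0.057,0,20,-24,0,0,0,0.057,0]}}

```text
time_s: 1.77
ee_pos: [488.3, 146.3, 329.6]
ee_rot: [-180.0, -0.0, 130.8]
force: [-0.5, 0.1, -1.3]
gripper_width: 0.4
```

Emit:
{"name": "servo_tool", "arguments": {"motion": [20,-24,0,0,0,0.057,0,20,-24,0,0,0,0.057,0,0,0,0,0,0,0.0,0,0,0,0,0,0,0,0]}}

```text
time_s: 2.1
ee_pos: [528.1, 98.7, 329.0]
ee_rot: [-179.9, -0.1, 137.0]
force: [-0.5, 0.2, -0.2]
gripper_width: 0.3
```

Emit:
{"name": "servo_tool", "arguments": {"motion": [10,-11,-15,0,0,0.025,0,10,-11,-15,0,0,0.025,0,0,0,-20,0,0,0,0,0,0,-20,0,0,0,0,0,0,0,0,0,0,0,0,0,0,0,0,0,0]}}

```text
time_s: 2.6
ee_pos: [546.6, 78.6, 259.5]
ee_rot: [-179.9, -0.1, 140.1]
force: [-0.8, 1.1, 0.8]
gripper_width: 0.1
```

```bash
python3 - <<'E'
from workcell import sensors, grab_frame
from h import *
s=sensors.state(); print(s["ee_pos"],s["ee_rot"],s["qpos"],s["force"])
import math
for n,b in(("top",(230,150,360,260,6)),("scene",(210,110,320,220,6))):
    f=grab_frame(n); np.savez(n+"1.npz",**f)
    y=math.radians(s["ee_rot"][2]); p=s["ee_pos"]; 
    c=[p+np.array([a*math.cos(y)-w*math.sin(y),a*math.sin(y)+w*math.cos(y),-19]) for a in(-13.5,13.5) for w in(-16,16)]
    hub=np.array([578,-30,212]); ph=math.radians(84)
    c+= [hub+[0,0,30],hub+[78*math.cos(ph),78*math.sin(ph),75]]
    crop(f,f"pics/{n}1.png",*b,pts=c)
E
```

```text
[546.61249313  78.55805213 259.4629575 ] [-1.79906776e+02 -1.18572232e-01  1.40076953e+02] [ 6.97206424e+00  1.54307215e+01  8.99129607e+01  2.36949652e-02
  7.48054069e+01 -1.33111226e+02] [-0.83024511  1.10557829  0.77426248]
```

View pics/top1.png

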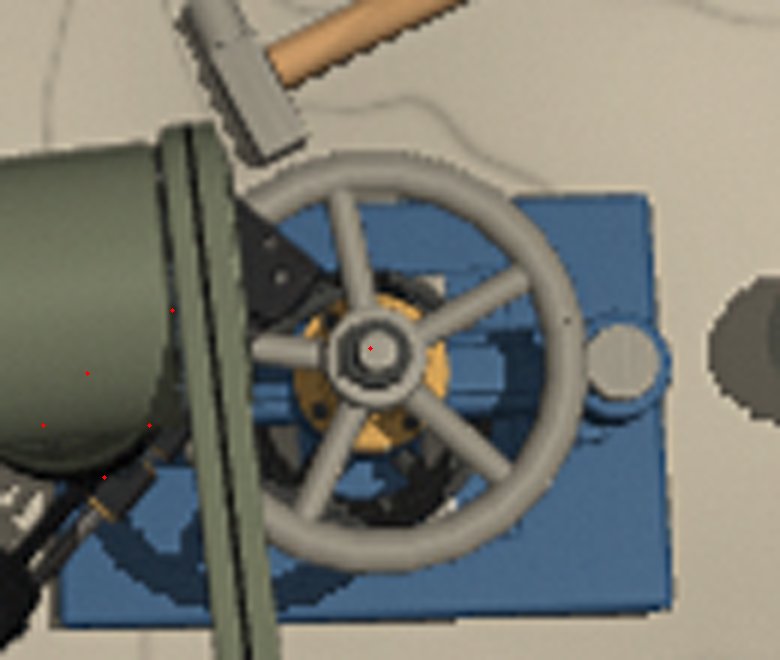

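View pics/scene1.png

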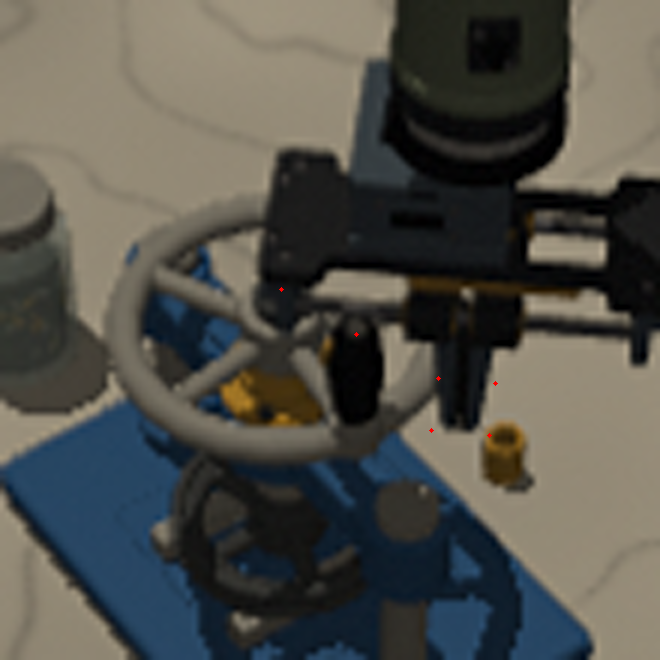

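The scene crop shows the shut fingers at (460,400), about 20 mm short of the handle at (355,370), with clear air above the rim. The gripper body is above the handle top. The top camera's view of the handle is blocked by the arm. I'll creep up to contact.

Emit:
{"name": "servo_tool", "arguments": {"motion": [4.6,-3.8,0,0,0,0,0,4.6,-3.8,0,0,0,0,0,4,-3.2,0,0,0,0,0,0,0,0,0,0,0,0]}}

```text
time_s: 3.03
ee_pos: [562.1, 66.2, 260.4]
ee_rot: [180.0, 0.1, 140.0]
force: [-0.6, -0.4, -0.0]
gripper_width: 0.5
```

Emit:
{"name": "servo_tool", "arguments": {"motion": [1.6,-1.2,0,0,0,0,0,1.6,-1.2,0,0,0,0,0,0,0,0,0,0,0,0]}}

```text
time_s: 3.28
ee_pos: [564.4, 64.3, 259.9]
ee_rot: [-180.0, -0.0, 140.0]
force: [-0.1, -0.4, -0.0]
gripper_width: 0.1
```

```bash
cat > gen.py <<'E'
import numpy as np,sys
def pose(C,phi,D,ph0=84.,R=78.,n0=-40.,n1=-317.,off=0):
    tau=(ph0-phi)/360; n=n0+(n1-n0)*tau
    a=np.radians(phi);b=np.radians(n)
    return np.array([C[0]+R*np.cos(a)-D*np.cos(b),C[1]+R*np.sin(a)-D*np.sin(b)]),n+180
def rows(cmd,C,phis,D,z=None):
    """cmd=[x,y,z,yaw]; prints lists of 10"""
    out=[];cmd=list(cmd)
    zs=np.linspace(cmd[2],z if z else cmd[2],len(phis)+1)[1:]
    for phi,zz in zip(phis,zs):
        p,y=pose(C,phi,D)
        d=[round(p[0]-cmd[0],1),round(p[1]-cmd[1],1),round(zz-cmd[2],1),0,0,round(np.radians(y-cmd[3]),3),0]
        cmd[0]+=d[0];cmd[1]+=d[1];cmd[2]+=d[2];cmd[3]+=np.degrees(d[5]);out+=d
    # print in tens
    c=0
    for i in range(0,len(out),70): print([ (int(v) if v==0 else float(v)) for v in out[i:i+70]],"phi",phis[min(i//7+9,len(phis)-1)])
    print("cmd",np.round(cmd,2).tolist())
E
python3 - <<'E'
from gen import *
phis=84-np.cumsum([0.5,1,1.5,2,2.5,2.5,2.5,2.5,2.5,2.5]+[3]*20)
rows([564.1,64.5,260,140.1],(578,-30),phis,26.5)
E
```

```text
[2.5, 0.2, 0, 0, 0, -0.008, 0, 1.6, 0.1, 0, 0, 0, -0.014, 0, 2.4, 0.1, 0, 0, 0, -0.02, 0, 3.2, 0, 0, 0, 0, -0.027, 0, 3.9, -0.1, 0, 0, 0, -0.033, 0, 4.0, -0.2, 0, 0, 0, -0.034, 0, 3.9, -0.4, 0, 0, 0, -0.034, 0, 3.9, -0.6, 0, 0, 0, -0.033, 0, 3.8, -0.8, 0, 0, 0, -0.034, 0, 3.8, -0.9, 0, 0, 0, -0.033, 0] phi 64.0
[4.6, -1.3, 0, 0, 0, -0.041, 0, 4.4, -1.5, 0, 0, 0, -0.04, 0, 4.3, -1.7, 0, 0, 0, -0.04, 0, 4.3, -2.0, 0, 0, 0, -0.04, 0, 4.1, -2.2, 0, 0, 0, -0.041, 0, 4.0, -2.3, 0, 0, 0, -0.04, 0, 3.9, -2.6, 0, 0, 0, -0.04, 0, 3.7, -2.7, 0, 0, 0, -0.041, 0, 3.6, -2.9, 0, 0, 0, -0.04, 0, 3.4, -3.1, 0, 0, 0, -0.04, 0] phi 34.0
[3.2, -3.3, 0, 0, 0, -0.041, 0, 3.1, -3.4, 0, 0, 0, -0.04, 0, 2.9, -3.5, 0, 0, 0, -0.04, 0, 2.7, -3.7, 0, 0, 0, -0.04, 0, 2.5, -3.8, 0, 0, 0, -0.041, 0, 2.3, -3.9, 0, 0, 0, -0.04, 0, 2.0, -4.0, 0, 0, 0, -0.04, 0, 1.9, -4.1, 0, 0, 0, -0.041, 0, 1.7, -4.2, 0, 0, 0, -0.04, 0, 1.4, -4.3, 0, 0, 0, -0.04, 0] phi 4.0
cmd [661.1, 1.4, 260.0, 78.45]
```

Emit:
{"name": "servo_tool", "arguments": {"motion": [2.5,0.2,0,0,0,-0.008,0,1.6,0.1,0,0,0,-0.014,0,2.4,0.1,0,0,0,-0.02,0,3.2,0,0,0,0,-0.027,0,3.9,-0.1,0,0,0,-0.033,0,4.0,-0.2,0,0,0,-0.034,0,3.9,-0.4,0,0,0,-0.034,0,3.9,-0.6,0,0,0,-0.033,0,3.8,-0.8,0,0,0,-0.034,0,3.8,-0.9,0,0,0,-0.033,0]}}

```text
time_s: 4.12
ee_pos: [596.4, 63.4, 259.7]
ee_rot: [-180.0, -0.2, 124.4]
force: [-2.3, 3.6, -0.7]
gripper_width: 0.4
```

```bash
python3 - <<'E'
from workcell import sensors, grab_frame
from h import *
s=sensors.state(); print(s["ee_pos"],s["ee_rot"],s["force"])
f=grab_frame("scene"); np.savez("scene2.npz",**f); crop(f,"pics/scene2.png",210,110,320,220,6)
E
```

```text
[596.40008263  63.36592382 259.68681303] [-179.96384685   -0.21760587  124.42696429] [-2.31820702  3.59110739 -0.72276759]
```

View pics/scene2.png

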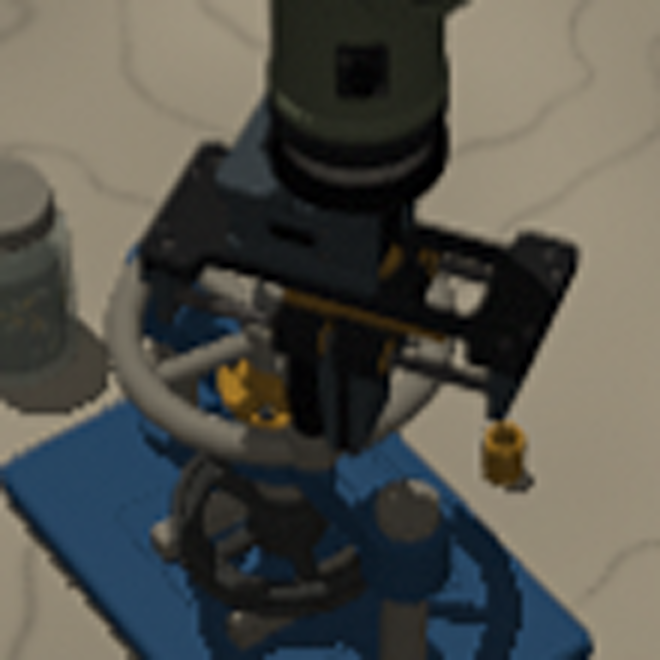

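The finger back is against the handle (fingers at about (350,400), handle just left at (305,380)). The reaction is about 4.3 N, as expected, so I'll continue round.

Emit:
{"name": "servo_tool", "arguments": {"motion": [4.6,-1.3,0,0,0,-0.041,0,4.4,-1.5,0,0,0,-0.04,0,4.3,-1.7,0,0,0,-0.04,0,4.3,-2.0,0,0,0,-0.04,0,4.1,-2.2,0,0,0,-0.041,0,4.0,-2.3,0,0,0,-0.04,0,3.9,-2.6,0,0,0,-0.04,0,3.7,-2.7,0,0,0,-0.041,0,3.6,-2.9,0,0,0,-0.04,0,3.4,-3.1,0,0,0,-0.04,0]}}

```text
time_s: 5.0
ee_pos: [637.2, 41.1, 259.2]
ee_rot: [-179.9, -0.2, 101.4]
force: [-0.3, 4.1, -2.7]
gripper_width: 0.6
```

Emit:
{"name": "servo_tool", "arguments": {"motion": [3.2,-3.3,0,0,0,-0.041,0,3.1,-3.4,0,0,0,-0.04,0,2.9,-3.5,0,0,0,-0.04,0,2.7,-3.7,0,0,0,-0.04,0,2.5,-3.8,0,0,0,-0.041,0,2.3,-3.9,0,0,0,-0.04,0,2.0,-4.0,0,0,0,-0.04,0,1.9,-4.1,0,0,0,-0.041,0,1.7,-4.2,0,0,0,-0.04,0,1.4,-4.3,0,0,0,-0.04,0]}}

```text
time_s: 5.83
ee_pos: [661.5, 2.8, 259.0]
ee_rot: [-179.9, -0.2, 78.3]
force: [1.6, 3.7, -3.1]
gripper_width: 0.1
```

```bash
python3 - <<'E'
from workcell import sensors, grab_frame
from h import *
s=sensors.state(); print(s["ee_pos"],s["ee_rot"],s["force"])
f=grab_frame("top"); np.savez("top3.npz",**f); crop(f,"pics/top3.png",230,150,360,260,6)
f=grab_frame("scene"); crop(f,"pics/scene3.png",210,110,320,220,6)
from gen import *
phis=4-np.cumsum([3]*60)
rows([661.1,1.4,260,78.45],(578,-30),phis,26.5,z=256)
E
```

```text
[661.49480116   2.78367309 259.03859857] [-1.79948023e+02 -1.53287186e-01  7.82930226e+01] [ 1.55759027  3.73356243 -3.05873003]
[1.2, -4.3, -0.1, 0, 0, -0.04, 0, 1.0, -4.4, 0, 0, 0, -0.041, 0, 0.8, -4.4, -0.1, 0, 0, -0.04, 0, 0.5, -4.4, -0.1, 0, 0, -0.04, 0, 0.4, -4.4, 0, 0, 0, -0.041, 0, 0.1, -4.4, -0.1, 0, 0, -0.04, 0, -0.2, -4.4, -0.1, 0, 0, -0.04, 0, -0.3, -4.4, 0, 0, 0, -0.04, 0, -0.6, -4.4, -0.1, 0, 0, -0.041, 0, -0.8, -4.3, -0.1, 0, 0, -0.04, 0] phi -26
[-1.1, -4.2, 0, 0, 0, -0.04, 0, -1.2, -4.2, -0.1, 0, 0, -0.041, 0, -1.4, -4.1, -0.1, 0, 0, -0.04, 0, -1.7, -4.0, 0, 0, 0, -0.04, 0, -1.8, -3.9, -0.1, 0, 0, -0.04, 0, -2.0, -3.8, -0.1, 0, 0, -0.041, 0, -2.3, -3.7, 0, 0, 0, -0.04, 0, -2.4, -3.5, -0.1, 0, 0, -0.04, 0, -2.5, -3.5, -0.1, 0, 0, -0.041, 0, -2.8, -3.2, 0, 0, 0, -0.04, 0] phi -56
[-2.9, -3.1, -0.1, 0, 0, -0.04, 0, -3.0, -3.0, -0.1, 0, 0, -0.04, 0, -3.2, -2.7, 0, 0, 0, -0.041, 0, -3.3, -2.6, -0.1, 0, 0, -0.04, 0, -3.4, -2.5, -0.1, 0, 0, -0.04, 0, -3.6, -2.2, 0, 0, 0, -0.041, 0, -3.6, -2.0, -0.1, 0, 0, -0.04, 0, -3.7, -1.9, -0.1, 0, 0, -0.04, 0, -3.8, -1.6, 0, 0, 0, -0.0
[... 384 characters left out ...]
16
[-3.9, 0.9, 0, 0, 0, -0.04, 0, -3.8, 1.0, -0.1, 0, 0, -0.04, 0, -3.8, 1.3, -0.1, 0, 0, -0.04, 0, -3.7, 1.4, 0, 0, 0, -0.041, 0, -3.5, 1.7, -0.1, 0, 0, -0.04, 0, -3.5, 1.8, -0.1, 0, 0, -0.04, 0, -3.4, 1.9, 0, 0, 0, -0.041, 0, -3.3, 2.2, -0.1, 0, 0, -0.04, 0, -3.1, 2.3, -0.1, 0, 0, -0.04, 0, -3.0, 2.4, 0, 0, 0, -0.04, 0] phi -146
[-2.8, 2.6, -0.1, 0, 0, -0.041, 0, -2.7, 2.8, -0.1, 0, 0, -0.04, 0, -2.6, 2.9, 0, 0, 0, -0.04, 0, -2.4, 3.0, -0.1, 0, 0, -0.041, 0, -2.2, 3.1, -0.1, 0, 0, -0.04, 0, -2.0, 3.2, 0, 0, 0, -0.04, 0, -1.9, 3.3, -0.1, 0, 0, -0.041, 0, -1.7, 3.3, -0.1, 0, 0, -0.04, 0, -1.5, 3.5, 0, 0, 0, -0.04, 0, -1.3, 3.5, -0.1, 0, 0, -0.04, 0] phi -176
cmd [513.4, -58.4, 256.0, -60.03]
```

View pics/top3.png

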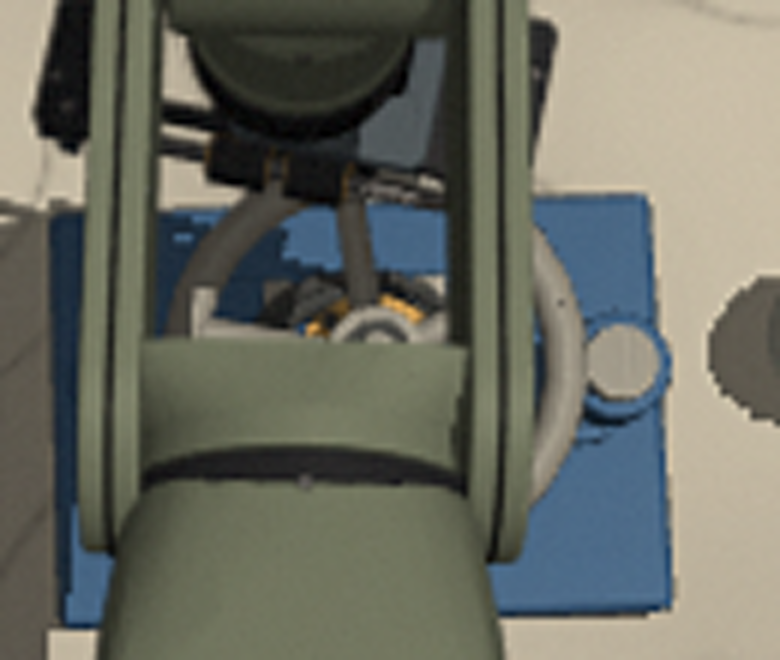

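View pics/scene3.png

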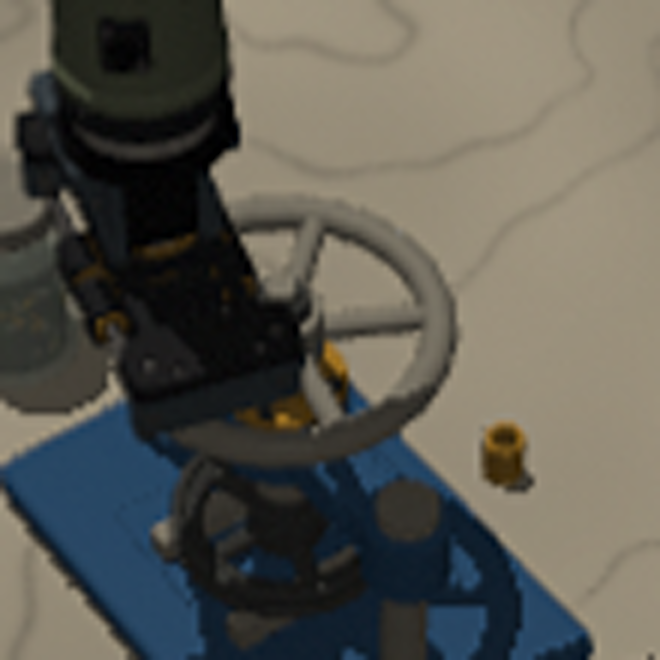

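The wheel is turning. In the top crop the spokes have advanced, with a spoke now at (355,250), and the handle is hidden behind the fingers at about (330,180). The force is steady at about 4 N, so I'll keep going.

Emit:
{"name": "servo_tool", "arguments": {"motion": [1.2,-4.3,-0.1,0,0,-0.04,0,1.0,-4.4,0,0,0,-0.041,0,0.8,-4.4,-0.1,0,0,-0.04,0,0.5,-4.4,-0.1,0,0,-0.04,0,0.4,-4.4,0,0,0,-0.041,0,0.1,-4.4,-0.1,0,0,-0.04,0,-0.2,-4.4,-0.1,0,0,-0.04,0,-0.3,-4.4,0,0,0,-0.04,0,-0.6,-4.4,-0.1,0,0,-0.041,0,-0.8,-4.3,-0.1,0,0,-0.04,0]}}

```text
time_s: 6.77
ee_pos: [663.8, -41.6, 258.9]
ee_rot: [180.0, -0.1, 55.3]
force: [2.7, 3.0, -2.0]
gripper_width: 0.2
```

Emit:
{"name": "servo_tool", "arguments": {"motion": [-1.1,-4.2,0,0,0,-0.04,0,-1.2,-4.2,-0.1,0,0,-0.041,0,-1.4,-4.1,-0.1,0,0,-0.04,0,-1.7,-4.0,0,0,0,-0.04,0,-1.8,-3.9,-0.1,0,0,-0.04,0,-2.0,-3.8,-0.1,0,0,-0.041,0,-2.3,-3.7,0,0,0,-0.04,0,-2.4,-3.5,-0.1,0,0,-0.04,0,-2.5,-3.5,-0.1,0,0,-0.041,0,-2.8,-3.2,0,0,0,-0.04,0]}}

```text
time_s: 7.6
ee_pos: [644.9, -80.2, 258.5]
ee_rot: [179.9, -0.1, 32.2]
force: [3.8, 1.0, -2.4]
gripper_width: 0.2
```

Emit:
{"name": "servo_tool", "arguments": {"motion": [-2.9,-3.1,-0.1,0,0,-0.04,0,-3.0,-3.0,-0.1,0,0,-0.04,0,-3.2,-2.7,0,0,0,-0.041,0,-3.3,-2.6,-0.1,0,0,-0.04,0,-3.4,-2.5,-0.1,0,0,-0.04,0,-3.6,-2.2,0,0,0,-0.041,0,-3.6,-2.0,-0.1,0,0,-0.04,0,-3.7,-1.9,-0.1,0,0,-0.04,0,-3.8,-1.6,0,0,0,-0.04,0,-3.9,-1.5,-0.1,0,0,-0.041,0]}}

```text
time_s: 8.43
ee_pos: [610.6, -103.9, 258.0]
ee_rot: [179.9, -0.2, 9.1]
force: [3.2, 0.7, -2.7]
gripper_width: 0.4
```

```bash
python3 - <<'E'
from workcell import sensors, grab_frame
from h import *
s=sensors.state(); print(s["ee_pos"],s["ee_rot"],s["force"],s["qpos"])
f=grab_frame("scene"); crop(f,"pics/scene4.png",210,110,320,220,6)
E
```

```text
[ 610.64699562 -103.90719197  258.01354449] [ 1.79915394e+02 -1.65850096e-01  9.06898138e+00] [ 3.17399767  0.73161359 -2.74157191] [-1.07086886e+01  2.15133052e+01  8.11777741e+01 -2.41023537e-02
  7.71242267e+01 -1.97722144e+01]
```

View pics/scene4.png

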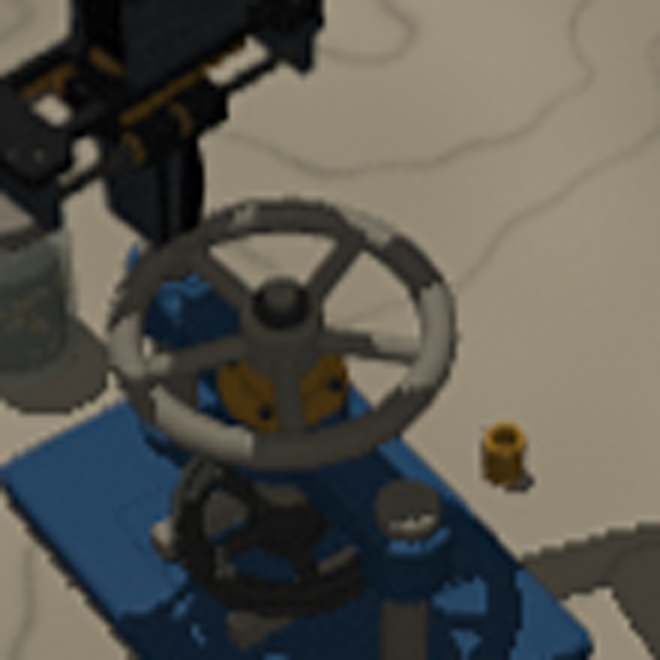

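The handle is now at the upper left of the rim, at about (185,190), with the fingers behind it. The wheel is roughly half round and the arm is clear of the jar.

Emit:
{"name": "servo_tool", "arguments": {"motion": [-3.9,-1.2,-0.1,0,0,-0.04,0,-4.0,-1.0,0,0,0,-0.04,0,-4.0,-0.9,-0.1,0,0,-0.041,0,-4.1,-0.6,-0.1,0,0,-0.04,0,-4.0,-0.4,0,0,0,-0.04,0,-4.1,-0.1,-0.1,0,0,-0.04,0,-4.0,0,-0.1,0,0,-0.041,0,-4.0,0.2,0,0,0,-0.04,0,-4.0,0.5,-0.1,0,0,-0.04,0,-4.0,0.6,-0.1,0,0,-0.041,0]}}

```text
time_s: 9.32
ee_pos: [570.5, -107.2, 257.6]
ee_rot: [179.9, -0.2, -14.0]
force: [3.8, -1.2, -2.3]
gripper_width: 0.6
```

Emit:
{"name": "servo_tool", "arguments": {"motion": [-3.9,0.9,0,0,0,-0.04,0,-3.8,1.0,-0.1,0,0,-0.04,0,-3.8,1.3,-0.1,0,0,-0.04,0,-3.7,1.4,0,0,0,-0.041,0,-3.5,1.7,-0.1,0,0,-0.04,0,-3.5,1.8,-0.1,0,0,-0.04,0,-3.4,1.9,0,0,0,-0.041,0,-3.3,2.2,-0.1,0,0,-0.04,0,-3.1,2.3,-0.1,0,0,-0.04,0,-3.0,2.4,0,0,0,-0.04,0]}}

```text
time_s: 10.15
ee_pos: [535.2, -90.6, 256.9]
ee_rot: [179.9, -0.2, -37.0]
force: [2.9, -2.5, -1.8]
gripper_width: 0.5
```

Emit:
{"name": "servo_tool", "arguments": {"motion": [-2.8,2.6,-0.1,0,0,-0.041,0,-2.7,2.8,-0.1,0,0,-0.04,0,-2.6,2.9,0,0,0,-0.04,0,-2.4,3.0,-0.1,0,0,-0.041,0,-2.2,3.1,-0.1,0,0,-0.04,0,-2.0,3.2,0,0,0,-0.04,0,-1.9,3.3,-0.1,0,0,-0.041,0,-1.7,3.3,-0.1,0,0,-0.04,0,-1.5,3.5,0,0,0,-0.04,0,-1.3,3.5,-0.1,0,0,-0.04,0]}}

```text
time_s: 10.98
ee_pos: [513.7, -59.6, 256.2]
ee_rot: [180.0, -0.2, -60.1]
force: [1.7, -3.4, -2.2]
gripper_width: 0.3
```

```bash
python3 - <<'E'
from workcell import sensors, grab_frame
from h import *
s=sensors.state(); print(s["ee_pos"],s["ee_rot"],s["force"],s["qpos"])
f=grab_frame("scene"); crop(f,"pics/scene5.png",210,110,320,220,6)
from gen import *
phis=-176-np.cumsum([3]*20+[2.5]*8+[2]*4)
rows([513.4,-58.4,256,-60.03],(578,-30),phis,26.5,z=255)
E
```

```text
[513.67655762 -59.63402656 256.19639247] [179.95139233  -0.2109759  -60.09932458] [ 1.70968741 -3.36405619 -2.22471189] [-7.7757644  12.19966512 94.78005415 -0.20575549 72.9299071  52.38389237]
[-1.1, 3.6, 0, 0, 0, -0.041, 0, -0.9, 3.6, -0.1, 0, 0, -0.04, 0, -0.7, 3.6, 0, 0, 0, -0.04, 0, -0.6, 3.7, 0, 0, 0, -0.041, 0, -0.3, 3.6, -0.1, 0, 0, -0.04, 0, -0.1, 3.7, 0, 0, 0, -0.04, 0, 0, 3.7, 0, 0, 0, -0.04, 0, 0.3, 3.6, -0.1, 0, 0, -0.041, 0, 0.4, 3.6, 0, 0, 0, -0.04, 0, 0.7, 3.6, 0, 0, 0, -0.04, 0] phi -206.0
[0.8, 3.5, 0, 0, 0, -0.041, 0, 1.0, 3.5, -0.1, 0, 0, -0.04, 0, 1.2, 3.3, 0, 0, 0, -0.04, 0, 1.3, 3.3, 0, 0, 0, -0.04, 0, 1.6, 3.3, -0.1, 0, 0, -0.041, 0, 1.7, 3.1, 0, 0, 0, -0.04, 0, 1.8, 3.0, 0, 0, 0, -0.04, 0, 2.0, 2.9, -0.1, 0, 0, -0.041, 0, 2.2, 2.8, 0, 0, 0, -0.04, 0, 2.3, 2.6, 0, 0, 0, -0.04, 0] phi -236.0
[2.0, 2.1, -0.1, 0, 0, -0.034, 0, 2.1, 2.0, 0, 0, 0, -0.033, 0, 2.2, 1.9, 0, 0, 0, -0.034, 0, 2.2, 1.8, -0.1, 0, 0, -0.033, 0, 2.4, 1.7, 0, 0, 0, -0.034, 0, 2.4, 1.6, 0, 0, 0, -0.034, 0, 2.4, 1.5, 0, 0, 0, -0.033, 0, 2.5, 1.3, -0.1, 0, 0, -0.034, 0, 2.1, 1.0, 0, 0, 0, -0.027, 0, 2.1, 0.9, 0, 0, 0, -0.027, 0] phi -260.0
[2.1, 0.9, -0.1, 0, 0, -0.026, 0, 2.1, 0.7, 0, 0, 0, -0.027, 0] phi -264.0
cmd [553.6, 26.6, 255.0, -127.75]
```

View pics/scene5.png

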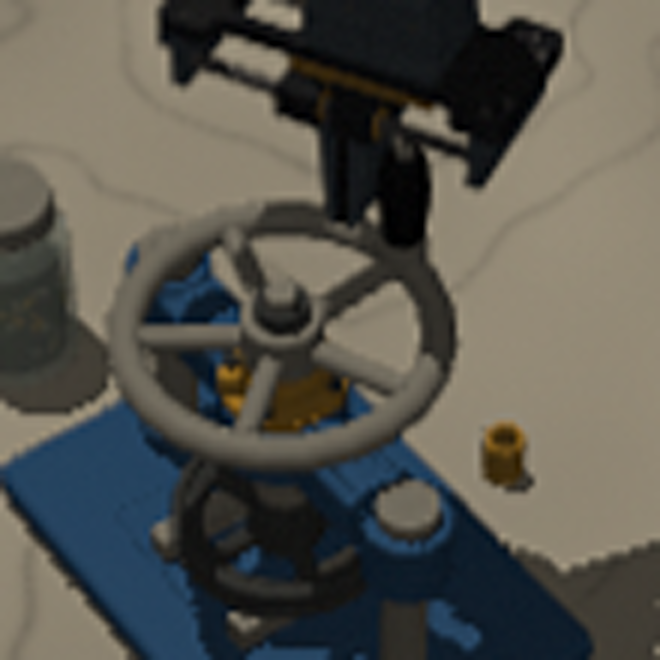

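The handle stands upright at (405,195) with the fingers behind it at (345,160). I'll continue to about 12° short of a full turn, then measure.

Emit:
{"name": "servo_tool", "arguments": {"motion": [-1.1,3.6,0,0,0,-0.041,0,-0.9,3.6,-0.1,0,0,-0.04,0,-0.7,3.6,0,0,0,-0.04,0,-0.6,3.7,0,0,0,-0.041,0,-0.3,3.6,-0.1,0,0,-0.04,0,-0.1,3.7,0,0,0,-0.04,0,0,3.7,0,0,0,-0.04,0,0.3,3.6,-0.1,0,0,-0.041,0,0.4,3.6,0,0,0,-0.04,0,0.7,3.6,0,0,0,-0.04,0]}}

```text
time_s: 11.87
ee_pos: [510.7, -23.4, 255.6]
ee_rot: [179.9, -0.2, -83.2]
force: [-0.8, -3.9, -2.0]
gripper_width: 0.5
```

Emit:
{"name": "servo_tool", "arguments": {"motion": [0.8,3.5,0,0,0,-0.041,0,1.0,3.5,-0.1,0,0,-0.04,0,1.2,3.3,0,0,0,-0.04,0,1.3,3.3,0,0,0,-0.04,0,1.6,3.3,-0.1,0,0,-0.041,0,1.7,3.1,0,0,0,-0.04,0,1.8,3.0,0,0,0,-0.04,0,2.0,2.9,-0.1,0,0,-0.041,0,2.2,2.8,0,0,0,-0.04,0,2.3,2.6,0,0,0,-0.04,0]}}

```text
time_s: 12.7
ee_pos: [525.9, 7.9, 254.9]
ee_rot: [179.9, -0.2, -106.2]
force: [-1.8, -4.3, -1.5]
gripper_width: 0.2
```

Emit:
{"name": "servo_tool", "arguments": {"motion": [2.0,2.1,-0.1,0,0,-0.034,0,2.1,2.0,0,0,0,-0.033,0,2.2,1.9,0,0,0,-0.034,0,2.2,1.8,-0.1,0,0,-0.033,0,2.4,1.7,0,0,0,-0.034,0,2.4,1.6,0,0,0,-0.034,0,2.4,1.5,0,0,0,-0.033,0,2.5,1.3,-0.1,0,0,-0.034,0]}}

```text
time_s: 13.37
ee_pos: [543.7, 21.8, 254.5]
ee_rot: [179.9, -0.3, -121.6]
force: [-2.4, -3.9, -1.0]
gripper_width: 0.6
```

```bash
python3 - <<'E'
from workcell import sensors, grab_frame
from h import *
s=sensors.state(); print(s["ee_pos"],s["ee_rot"],s["force"],s["qpos"])
f=grab_frame("scene"); np.savez("scene6.npz",**f);crop(f,"pics/scene6.png",210,110,320,220,6)
f=grab_frame("top"); np.savez("top6.npz",**f);crop(f,"pics/top6.png",230,150,360,260,6)
E
```

```text
[543.65288533  21.83232353 254.48232895] [ 179.8729374    -0.29531081 -121.64568228] [-2.39026646 -3.94491326 -1.01848912] [  1.19290314  14.90630331  91.36749152  -0.1864452   73.99318429
 122.89074304]
```

View pics/scene6.png

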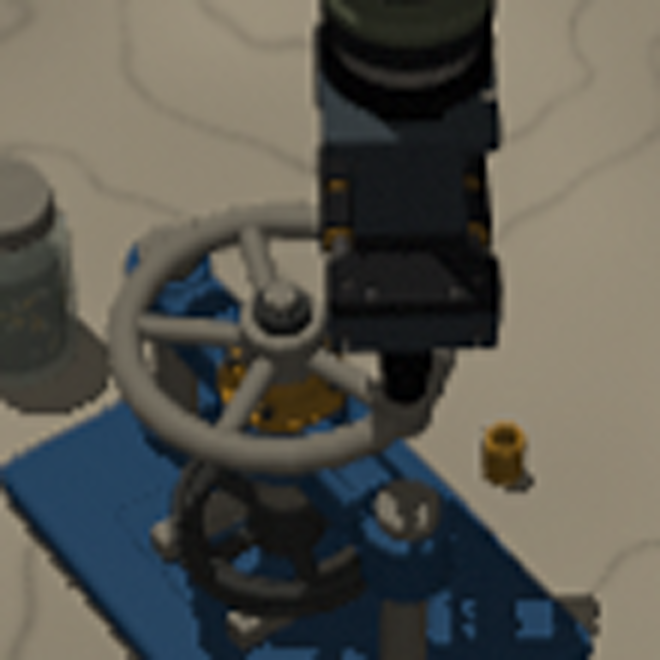

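View pics/top6.png

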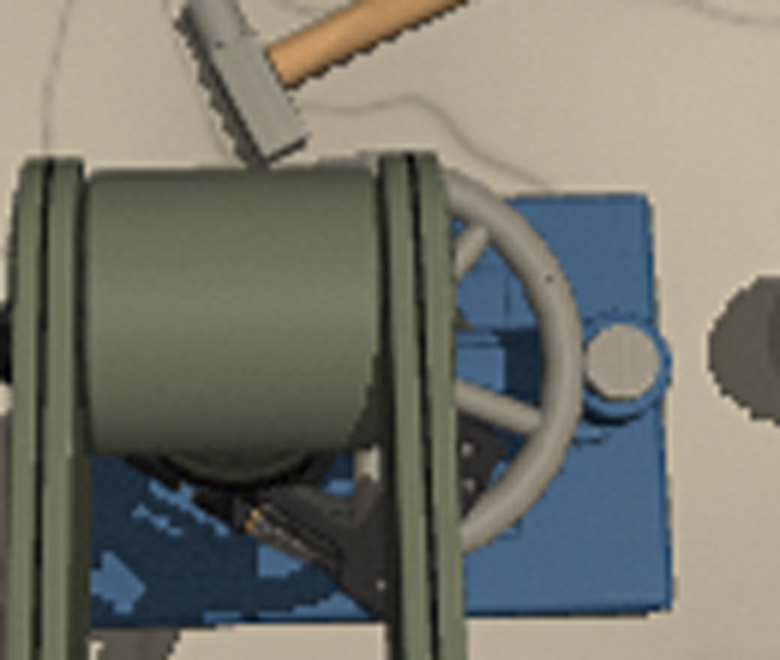

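The handle is at (405,380) in the scene crop and, judging by the spokes, about 20° short of a full turn. I'll push to about 4° short, then back off and measure against the start image.

Emit:
{"name": "servo_tool", "arguments": {"motion": [2.1,1.0,0,0,0,-0.027,0,2.1,0.9,0,0,0,-0.027,0,2.1,0.9,-0.1,0,0,-0.026,0,2.1,0.7,0,0,0,-0.027,0]}}

```text
time_s: 13.8
ee_pos: [552.1, 25.7, 254.4]
ee_rot: [179.9, -0.2, -127.8]
force: [-3.0, -3.3, -2.7]
gripper_width: 0.3
```

```bash
python3 - <<'E'
from gen import *
rows([553.6,26.6,255,-127.75],(578,-30),-264-np.cumsum([2,1.5,1.5,1.5,1,.5]),26.5)
E
```

```text
[2.2, 0.7, 0, 0, 0, -0.027, 0, 1.6, 0.5, 0, 0, 0, -0.02, 0, 1.6, 0.4, 0, 0, 0, -0.02, 0, 1.7, 0.3, 0, 0, 0, -0.021, 0, 1.1, 0.3, 0, 0, 0, -0.013, 0, 0.5, 0.1, 0, 0, 0, -0.007, 0] phi -272.0
cmd [562.3, 28.9, 255.0, -133.94]
```

Emit:
{"name": "servo_tool", "arguments": {"motion": [2.2,0.7,0,0,0,-0.027,0,1.6,0.5,0,0,0,-0.02,0,1.6,0.4,0,0,0,-0.02,0,1.7,0.3,0,0,0,-0.021,0,1.1,0.3,0,0,0,-0.013,0,0.5,0.1,0,0,0,-0.007,0,0,0,0,0,0,0,0,0,0,0,0,0,0,0]}}

```text
time_s: 14.47
ee_pos: [562.3, 28.9, 255.0]
ee_rot: [-180.0, -0.0, -134.0]
force: [-2.7, -2.8, -3.5]
gripper_width: 0.7
```

Emit:
{"name": "servo_tool", "arguments": {"motion": [-2.0,-2.0,0,0,0,0,0,-4,-4,0,0,0,0,0,-4,-4,0,0,0,0,0,0,0,25,0,0,0,0,0,0,30,0,0,0,0,0,0,30,0,0,0,0,-15,-25,0,0,0,0,0,-15,-25,0,0,0,0,0,-15,-25,0,0,0,0,0,-15,-25,0,0,0,0,0]}}

```text
time_s: 15.3
ee_pos: [491.9, -81.7, 340.9]
ee_rot: [-179.9, 0.1, -134.0]
force: [0.2, -0.7, -0.5]
gripper_width: 0.2
```

Emit:
{"name": "servo_tool", "arguments": {"motion": [-15,-25,0,0,0,0,0,-15,-25,0,0,0,0,0,-15,-25,0,0,0,0,0,-15,-25,0,0,0,0,0,-15,-25,0,0,0,0,0,-15,-25,0,0,0,0,0,0,0,0,0,0,0,0]}}

```text
time_s: 15.88
ee_pos: [400.4, -234.4, 340.8]
ee_rot: [-179.8, -0.1, -134.3]
force: [0.2, -0.5, -0.2]
gripper_width: 1.1
```

```bash
python3 - <<'E'
from workcell import sensors, grab_frame
from h import *
s=sensors.state(); print(s["ee_pos"],s["ee_rot"],s["force"],s["qpos"])
f=grab_frame("scene"); np.savez("scene7.npz",**f);crop(f,"pics/scene7.png",210,110,320,220,6)
f=grab_frame("top"); np.savez("top7.npz",**f);crop(f,"pics/top7.png",230,150,360,260,6)
E
```

```text
[ 400.3613892  -234.37709542  340.84462789] [-1.79818957e+02 -6.67227900e-02 -1.34289016e+02] [ 0.23167682 -0.51455465 -0.20674305] [-31.69431822   4.98730661  91.52812956  -0.10530826  83.32243716
 102.6066902 ]
```

View pics/scene7.png

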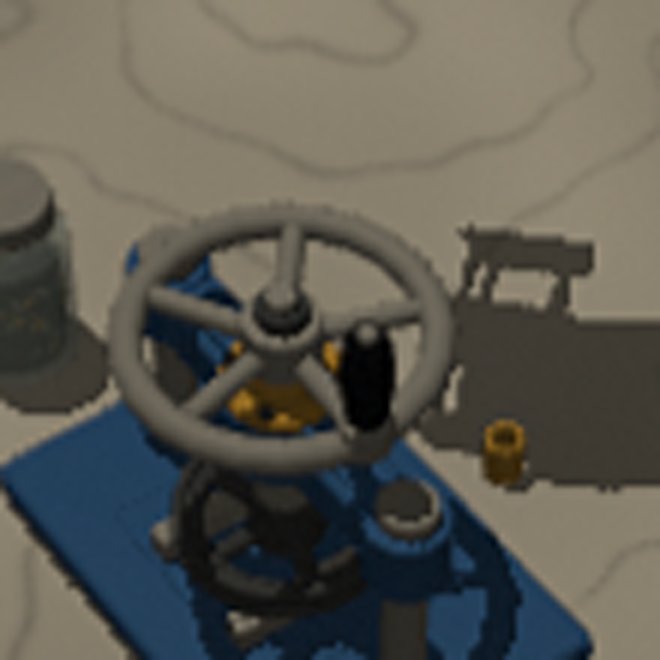

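View pics/top7.png

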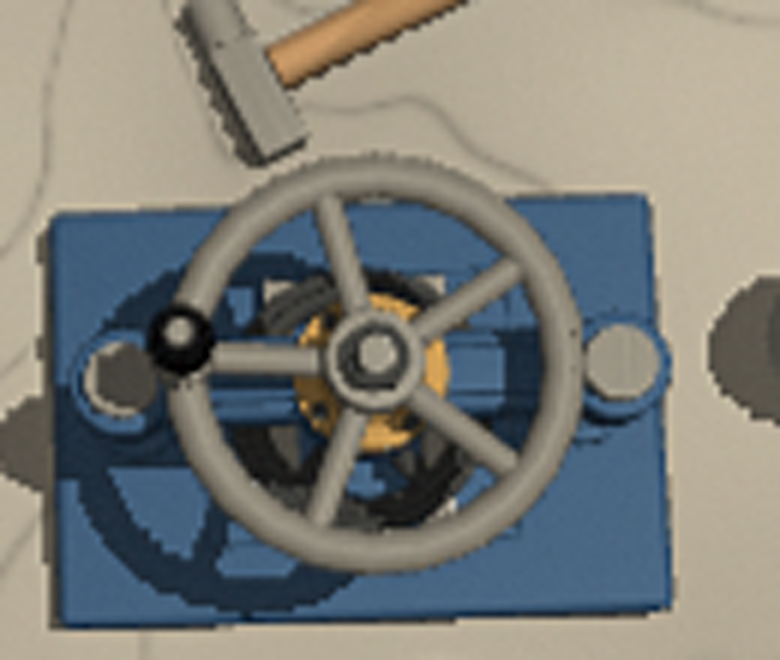

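Both views are clear. The top crop shows the handle at (180,335) with its spoke nearly level, a few degrees short of the start pose. I'll compute the residual from spokes and handle against the start images.

```bash
cat > ang.py <<'E'
from h import *
from scipy.optimize import least_squares
def measure(n,tag,z):
    f=np.load(f"{n}{tag}.npz");W=depthcloud(f);d=f["depth"];reg=np.zeros(d.shape,bool)
    if n=="top": reg[165:260,230:345]=1
    else: reg[130:205,215:300]=1
    C0={"top":(576.4,-32.3),"scene":(579.2,-28.3)}[n]
    m=reg&(d>0)&(abs(W[...,2]-z)<11);P=W[m]
    r=np.hypot(P[:,0]-C0[0],P[:,1]-C0[1]);Q=P[(r>66)&(r<92)]
    s=least_squares(lambda c:np.hypot(Q[:,0]-c[0],Q[:,1]-c[1])-c[2],[*C0,78],loss="soft_l1",f_scale=3).x
    S=P-[s[0],s[1],0];r=np.hypot(S[:,0],S[:,1]);th=np.arctan2(S[:,1],S[:,0])
    k=(r>34)&(r<64); sp=np.degrees(np.angle(np.exp(5j*th[k]).mean()))/5
    m=reg&(d>0)&(W[...,2]>z+33)&(W[...,2]<z+85);H=W[m][:,:2]-s[:2];rr=np.hypot(*H.T);H=H[(rr>45)&(rr<105)]
    hm=H.mean(0)
    # image route: rectified plane at rim height, spokes by brightness profile
    hub=np.array([s[0],s[1],z]); tt=np.radians(np.arange(0,360,.25)); rs=np.arange(36,64,1.)
    T,R=np.meshgrid(tt,rs); pts=np.stack([hub[0]+R*np.cos(T),hub[1]+R*np.sin(T),np.full(T.shape,z+3.)],-1).reshape(-1,3)
    px=w2px(f,pts).reshape(*T.shape,2).astype(np.float32)
    im=cv2.remap(f["image"],px[...,0],px[...,1],cv2.INTER_CUBIC).astype(float)
    return s,sp,np.degrees(np.arctan2(hm[1],hm[0])),len(H),np.hypot(*hm),im
def compare(tag,z):
    for n in("top","scene"):
        a=measure(n,"0",212.);b=measure(n,tag,z)
        print(n,"C",a[0].round(1),b[0].round(1),"spoke",round(a[1],2),round(b[1],2),"-> cw short",round((b[1]-a[1]+36)%72-36,2),"| handle",round(a[2],2),round(b[2],2),round(b[2]-a[2],2),a[3],b[3],round(a[4],1),round(b[4],1))
        best=[]
        for sft in np.arange(-80,81):
            x=np.roll(a[5],sft,1); best.append(np.corrcoef(x.ravel(),b[5].ravel())[0,1])
        best=np.array(best);i=best.argmax();print("   img corr shift(deg, + = short)",(i-80)*.25,round(best[i],3))
        # handle top by dark blob / image
E
python3 -c "
from ang import *; compare('7',204.)"
```

```text
top C [576.2 -32.2  77.4] [576.2 -32.3  77.4] spoke 11.81 16.29 -> cw short 4.48 | handle 85.04 89.59 4.54 110 105 76.7 77.0
   img corr shift(deg, + = short) 3.25 0.88
scene C [579.4 -28.1  77.9] [579.7 -28.3  78. ] spoke 11.08 15.95 -> cw short 4.87 | handle 83.05 87.76 4.71 128 126 78.7 78.7
   img corr shift(deg, + = short) 4.75 0.834
```

All four spoke and handle estimates agree: 4.5 to 4.9° short, about 4.6°. The plain image correlation (3.25 and 4.75°) is biased by the static background. The handle was left 4.6° short at commanded φ=-272, so I need φ=-276.6. I'll go back by the same path and finish slowly.

```bash
python3 - <<'E'
from gen import *
from workcell import sensors
s=sensors.state(); print(s["ee_pos"],s["ee_rot"])
rows([562.3,28.9,255,-133.94],(578,-30),-272-np.cumsum([.8,.8,.8,.8,.7,.7]),26.5)
E
```

```text
[ 402.16935861 -231.52694156  340.62338428] [-1.79900356e+02  9.46552407e-02 -1.34152308e+02]
[0.9, 0.1, 0, 0, 0, -0.01, 0, 0.9, 0.2, 0, 0, 0, -0.011, 0, 0.9, 0.1, 0, 0, 0, -0.011, 0, 0.9, 0.1, 0, 0, 0, -0.011, 0, 0.8, 0.1, 0, 0, 0, -0.009, 0, 0.7, 0.1, 0, 0, 0, -0.009, 0] phi -276.6
cmd [567.4, 29.6, 255.0, -137.44]
```

Emit:
{"name": "servo_tool", "arguments": {"motion": [15,25,0,0,0,0,0,15,25,0,0,0,0,0,15,25,0,0,0,0,0,15,25,0,0,0,0,0,15,25,0,0,0,0,0,15,25,0,0,0,0,0,15,25,0,0,0,0,0,15,25,0,0,0,0,0,15,25,0,0,0,0,0,15,25,0,0,0,0,0]}}

```text
time_s: 16.82
ee_pos: [553.0, 22.2, 340.3]
ee_rot: [-180.0, 0.1, -133.9]
force: [0.7, 0.3, 0.8]
gripper_width: 0.5
```

Emit:
{"name": "servo_tool", "arguments": {"motion": [0,0,-30,0,0,0,0,0,0,-30,0,0,0,0,0,0,-25,0,0,0,0,0,0,0,0,0,0,0,0,0,0,0,0,0,0]}}

```text
time_s: 17.23
ee_pos: [552.0, 20.3, 254.6]
ee_rot: [179.9, -0.0, -133.9]
force: [0.3, -0.3, 0.7]
gripper_width: 0.6
```

Emit:
{"name": "servo_tool", "arguments": {"motion": [4,4,0,0,0,0,0,4,4,0,0,0,0,0,2,2,0,0,0,0,0,0,0,0,0,0,0,0]}}

```text
time_s: 17.57
ee_pos: [563.3, 29.0, 256.6]
ee_rot: [-179.9, 0.1, -134.0]
force: [-1.3, -0.7, 1.6]
gripper_width: 0.4
```

Emit:
{"name": "servo_tool", "arguments": {"motion": [0.9,0.1,0,0,0,-0.01,0,0.9,0.2,0,0,0,-0.011,0,0.9,0.1,0,0,0,-0.011,0,0.9,0.1,0,0,0,-0.011,0,0.8,0.1,0,0,0,-0.009,0,0.5,0.1,0,0,0,-0.006,0,0,0,0,0,0,0,0,0,0,0,0,0,0,0]}}

```text
time_s: 18.23
ee_pos: [567.2, 29.4, 255.0]
ee_rot: [-180.0, -0.0, -137.3]
force: [-2.0, -4.2, 5.0]
gripper_width: 0.5
```

Emit:
{"name": "servo_tool", "arguments": {"motion": [-2.0,-2.0,0,0,0,0,0,-4,-4,0,0,0,0,0,-4,-4,0,0,0,0,0,0,0,25,0,0,0,0,0,0,30,0,0,0,0,0,0,30,0,0,0,0,-15,-25,0,0,0,0,0,-15,-25,0,0,0,0,0,-15,-25,0,0,0,0,0,-15,-25,0,0,0,0,0]}}

```text
time_s: 19.07
ee_pos: [496.4, -81.0, 339.8]
ee_rot: [180.0, 0.0, -137.3]
force: [0.0, -0.4, -0.7]
gripper_width: 0.7
```

Emit:
{"name": "servo_tool", "arguments": {"motion": [-15,-25,0,0,0,0,0,-15,-25,0,0,0,0,0,-15,-25,0,0,0,0,0,-15,-25,0,0,0,0,0,-15,-25,0,0,0,0,0,-15,-25,0,0,0,0,0,0,0,0,0,0,0,0]}}

```text
time_s: 19.65
ee_pos: [404.9, -233.5, 339.7]
ee_rot: [-180.0, -0.1, -137.6]
force: [0.2, -0.5, -0.0]
gripper_width: 0.4
```

```bash
python3 - <<'E'
from workcell import sensors, grab_frame
from h import *
from ang import compare
s=sensors.state(); print(s["ee_pos"],s["force"],s["time_s"])
for i in (8,9):
    f=grab_frame("scene"); np.savez(f"scene{i}.npz",**f);crop(f,f"pics/scene{i}.png",190,110,330,285,3.4)
    f=grab_frame("top"); np.savez(f"top{i}.npz",**f);crop(f,f"pics/top{i}.png",180,110,400,290,3.5)
    compare(str(i),204.)
E
```

```text
[ 404.9335555  -233.52602185  339.73165392] [ 0.168966   -0.51676061 -0.04616033] 19.65
top C [576.2 -32.2  77.4] [576.1 -32.3  77.3] spoke 11.81 12.0 -> cw short 0.19 | handle 85.04 85.12 0.08 110 108 76.7 76.9
   img corr shift(deg, + = short) 0.0 0.955
scene C [579.4 -28.1  77.9] [579.5 -28.   77.8] spoke 11.08 11.68 -> cw short 0.6 | handle 83.05 83.4 0.35 128 128 78.7 78.5
   img corr shift(deg, + = short) 0.0 0.943
top C [576.2 -32.2  77.4] [576.1 -32.4  77.3] spoke 11.81 12.03 -> cw short 0.22 | handle 85.04 85.02 -0.02 110 107 76.7 77.0
   img corr shift(deg, + = short) 0.0 0.956
scene C [579.4 -28.1  77.9] [579.3 -28.   78. ] spoke 11.08 11.52 -> cw short 0.44 | handle 83.05 83.2 0.15 128 128 78.7 78.7
   img corr shift(deg, + = short) -0.25 0.947
```

View pics/top9.png

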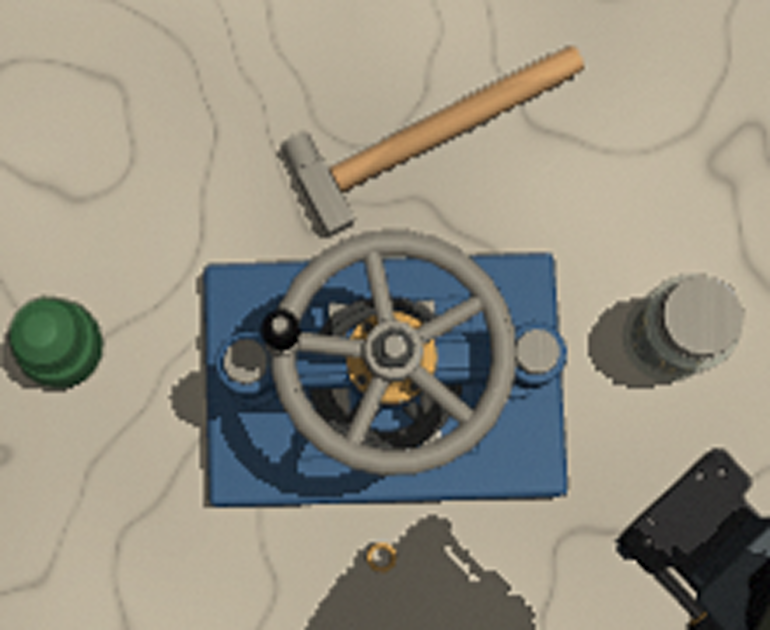

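View pics/scene9.png

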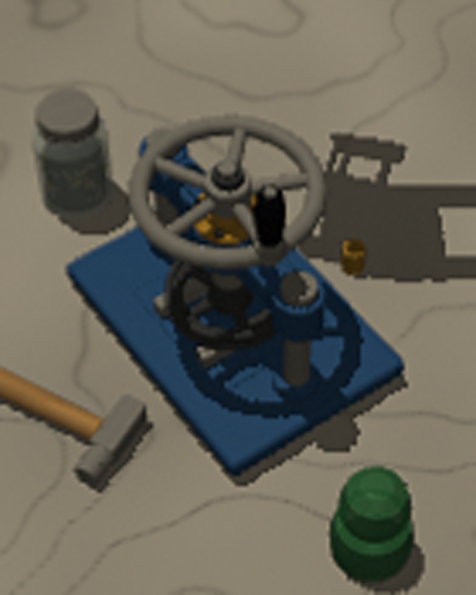

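The wheel is within about 0.2° of a full turn and not past it. The handle is back at (281,327) in the top crop, as at the start. The jar, insulator, spare bush and hammer have not moved, and the arm is clear, so I'm handing the job in.

```bash
python3 -c "
from workcell import env,sensors
print(env.job_done()); print(sensors.state()['time_s'])"
```

```text
the job is handed in; nothing more can be done
None
the job is handed in; nothing more can be done
```

I turned the hand wheel one full turn clockwise and handed the job in at about 20 s. I pushed the handle with the back of the shut fingers at about 0.6 rad/s and 4 to 5 N. I stopped once about 4.6° short to measure, pushed the last few degrees slowly, then took the hand well clear.

**Wheel angle:** My last checks against the start images put it between 0° and 0.6° short of a full turn. The top camera gave 0.2° from the spokes and 0 to 0.1° from the handle. The scene camera gave 0.4 to 0.6° from the spokes and 0.15 to 0.35° from the handle. The coarser image correlation gave 0°, apart from one scene frame at 0.25° past.

**Surroundings:** The jar, insulator, spare bush and hammer look unmoved in both views. The force reading was near zero once I had withdrawn.

**Disagreement:** The two cameras differed by about 4 mm on where the hub is. This drops out of the angle, because each camera is compared only with its own start image.

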